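Centre-punch the adapter plate

TASK

Take the red automatic centre punch by its sleeve, stand it upright inside the yellow ring on the plate and press it straight down until its spring snaps through to the stop. Then let the sleeve spring back up and leave the punch standing upright inside the yellow ring. Do not set it off anywhere else, and do not knock over the lens mount.

Things in the scene. Friction and masses are not known exactly. Their poses are not given: they have to be found in the camera images.
- punch: Red centre punch, loose, upright, round, about 0.45 kg, 114 mm tall. Origin: centre of the foot's underside, z up. From below: clear foot disc 56 mm across, 10 thick; stem 18 across; then the sliding sleeve: dark collar 42 across at 35-45 mm, red grip 30 across at 45-102, steel cap 38 across at 102-114. Grip the red part (the foot lifts along); fingertips just over the collar can bear down on it.
- sleeve (a joint): How far the punch's sleeve (collar, red grip, cap) is pushed down over the stem, in m: 0 at rest (up), 0.011 at the stop. The spring resists with 4 N at first, about 15 N at 4 mm, then gives way with a snap, to 7 N at the stop; tripped from 9 mm on. It springs back up when let go.
- target (a point): Centre of the yellow ring (small yellow cross) on the top face of a square aluminium plate 110 x 110 x 12 mm, bolted to the table; the point is 12 mm above the table, z up. The ring is 70 mm inside and 82 mm outside across, white inside. Two like plates with a blue and a green ring lie beside it in any order: not for use.
- lens_mount: Delicate lens with a glass disc 54 mm across in a black ring, on a black post with a 60 x 60 mm foot, 162 mm tall, loose, towards the far side of the table. Origin: centre of the foot's underside, z up. Bystander: must not be knocked over.

How it is judged:
By the outcome, as a careful person would: the job done as asked, in the order asked, and still so for the second after the job is handed in, with the robot touching nothing.
It also fails if it takes over 45 s, if anything falls off the work surface, if the arm or the gripper's body presses on something with over 40 N, if the wrist force passes 120 N, or if a joint passes its speed limit or range.

ROBOT

A 6-joint arm with a two-finger parallel gripper is mounted at the origin on the work surface. World frame = base frame: x ahead of the robot, y to its left, z up, the work surface at z = 0. Lengths are in m, angles in rad, forces in N, time in s.
With the tool pointing down it reaches from about 0.35 to 0.975 m from the base axis. Payload 7.1 kg.
Tool frame: the origin (TCP) lies midway between the tips of the shut fingers; the grasp point (between the pads) lies ctrl.grip_point_offset behind it (ctrl.grip_point_offset is the distance from the TCP to the grasp point, in m); z points along the fingers, y is the line along which they close (so a half turn about z gives the same grasp; the last joint's range is limited). The gripper opens to 88 mm and grips with 3 to 60 N. Pads are 20 mm wide; open, the fingers measure 115 mm over their backs; the gripper's body (75 mm by 178 mm) begins 61 mm behind the grasp point.
Start: joints at [1.168, 0.423, 1.63, -0, 1.089, -0.019], TCP at [0.234, 0.58, 0.196] pointing down, gripper open.
Joint ranges: [-3, 3], [-0.9, 2.11], [0.09, 2.58], [-1.31, 4.45], [0.11, 2.69], [-2.54, 2.54]. Speed limits (rad/s): [2.39, 2.39, 3.01, 3.14, 3.14, 3.14].

INTERFACE

Orientations are given as a rotation vector (axis times angle).
In Python, from station import ctrl gives the robot as it stands.
- The arm moves only by the tool jog_arm, never from a script. Its argument "moves" is a list that holds one entry, the list of rows, each a list of 7 numbers: the shift along the tool's x, y, z in m, then the turn, a rotation vector about the tool's x, y, z in degrees, then the opening, from 0 (shut) to 1 (fully open). In form: [[[dx, dy, dz, ax, ay, az, grip], ...]]. A call has 1 to 20 rows; each row shifts and turns the commanded pose from where the row before left it, along the tool's axes as they then stand; what a row does not reach is not made up. A row lasts 1/12 s, in which the tool goes at most 41.7 mm and 7.16 degrees, less where a joint would pass 70% of its speed; a pose out of reach is approached as far as the arm can. A call with a gripper value outside its range is refused whole. The fingers move at their own pace and stop on an object; the grip force is fixed at half the most. Time passes only in rows, so rows that do not move let the fingers close. It gives the time, the measured TCP pose, the force, the opening and the grip force at its end, in the units of the state.
- ctrl.get_state(): the state, without advancing time (a new reading comes with each control period).
- ctrl.snapshot(name): name is "scene" or "top" or "wrist"; returns the picture (384x512x3 uint8, blue, green, red); there is no depth.
- ctrl.camera_model(name): a dict with "fx", "fy", "cx", "cy" (pixels), "view" (4x4, takes a point from world to camera coordinates). Camera axes: x right, y down, z forward; pixel columns grow to the right and rows downward; lengths in m; the calibration is good to about 2 mm. A picture is of the moment at which its call begins: read the wrist's pose just before it. camera_model takes no time and is no camera call; for the wrist camera it gives the pose at the moment of the call.
- ctrl.sign_off(): hands the job in; it is judged then, once.
Trained networks look in the newest picture that a camera, given by its name, has taken for a name from the list of things; names that differ only in an ending like _2 or _b are one class to them, and where a whole thing is asked for, a point or a joint stands for the part that bears it (a point fixed in the world has none). Each returns a list of dicts, best first, with "p" (0 to 1); they miss things now and then, are a little off and sometimes report something else, mostly with a low value. They report only what shows in the picture. A call takes as long as a camera call.
- ctrl.boxes_of(camera, query): "location" ([column, row] in pixels, amid what is visible of it).
- ctrl.mark_of(camera, query): "location" ([column, row] in pixels: a listed point, or the origin of a listed thing).
The state is a dict: "time_s": time; "joints": joint angles; "joint_velocities": joint speeds; "effort": joint torques, N m; "tcp_pos": TCP position; "tool_rot": TCP orientation; "force": force on the tool from outside, world axes, zero at the start; "wrist_torque": the same for the moment, N m; "opening": opening from 0.0 (shut) to 1.0 (fully open); "gripper_force": force on a finger pad.
Only numpy, scipy, OpenCV 4.12 (cv2) and the standard library are available. Lean on these libraries where they do the work, as an engineer would, in place of code of your own. Each camera call takes 0.05 s, during which the arm holds its last target. There are 200 camera calls.

## Working session

There is one attempt and no reset: what is moved stays moved. The work goes in short steps, Python scripts to look and compute and a tool call to move; the robot and the scene stay as the last step left them, time stands still between calls to the robot, and variables do not carry over. Pictures are saved under pics/ and viewed, at most 10 in all, crops included, and the job is handed in when it is done.

Besides the shell and the picture viewer there is one more tool, called after ">>>" in YAML: its name, and indented under it one key for each argument. jog_arm: Moves the arm, as the interface text tells. Its arguments: {"type":"object","properties":{"moves":{"type":"array"}},"required":["moves"]}

```bash
mkdir -p pics; cat > h.py <<'E'
import numpy as np, cv2
from scipy.spatial.transform import Rotation as R
from station import ctrl
def ray(cam,px,z):
    m=ctrl.camera_model(cam);V=np.array(m["view"]);Rt=V[:3,:3];c=-Rt.T@V[:3,3]
    d=Rt.T@np.array([(px[0]-m["cx"])/m["fx"],(px[1]-m["cy"])/m["fy"],1])
    return c+d*(z-c[2])/d[2]
def st():
    s=ctrl.get_state();print({k:np.round(s[k],4).tolist() for k in("time_s","tcp_pos","tool_rot","force","opening","gripper_force","joints")});return s
E
python3 - <<'E'
from h import *
s=st();print(R.from_rotvec(s["tool_rot"]).as_matrix().round(3),ctrl.grip_point_offset)
a=[]
for c in("scene","top"):
    a.append(ctrl.snapshot(c))
    for q,z in(("punch",0),("target",.012),("lens_mount",0)):
        for r in ctrl.mark_of(c,q)[:2]: print(c,q,round(r["p"],2),np.round(r["location"],1),ray(c,r["location"],z).round(4))
    cv2.imwrite(f"pics/{c}.png",a[-1])
E
```

```text
{'time_s': 0.0, 'tcp_pos': [0.2338, 0.579, 0.1952], 'tool_rot': [-0.5991, -3.0836, 0.0024], 'force': [-0.1128, 0.7265, -0.5445], 'opening': 1.0047, 'gripper_force': 0.0, 'joints': [1.168, 0.4238, 1.6307, -0.0, 1.0886, -0.019]}
[[-0.927  0.374 -0.001]
 [ 0.374  0.927 -0.001]
 [ 0.    -0.002 -1.   ]] 0.0187
scene punch 0.84 [139.3 249.2] [ 0.55   -0.2654 -0.    ]
scene target 0.72 [222.6 202.7] [ 0.5948 -0.0725  0.012 ]
scene lens_mount 0.87 [326.8 234.4] [0.8111 0.0171 0.    ]
scene lens_mount 0.57 [221.5 203.5] [ 0.5867 -0.069   0.    ]
top punch 0.96 [351.  251.2] [ 0.5391 -0.2566  0.    ]
top target 0.7 [265.9 232.8] [ 0.5877 -0.0558  0.012 ]
top lens_mount 0.98 [235.1 146. ] [0.8109 0.0134 0.    ]
```

View pics/scene.png

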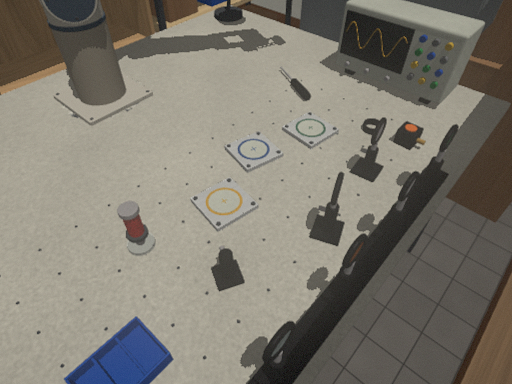

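View pics/top.png

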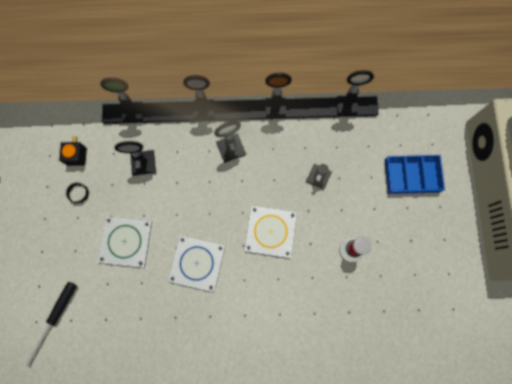

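The yellow ring shows at scene (224,201) and top (271,231). The punch foot is at scene (140,243) and top (350,251). The lens mount is at top (232,145), with a post at top (318,177). Next I move over the punch.

>>> jog_arm:
  moves:
    - [[-0.027,-0.03,0,0,0,0,1],[-0.027,-0.03,0,0,0,0,1],[-0.027,-0.03,0,0,0,0,1],[-0.027,-0.03,0,0,0,0,1],[-0.027,-0.03,0,0,0,0,1],[-0.027,-0.03,0,0,0,0,1],[-0.027,-0.03,0,0,0,0,1],[-0.027,-0.03,0,0,0,0,1],[-0.027,-0.03,0,0,0,0,1],[-0.027,-0.03,0,0,0,0,1],[-0.027,-0.03,0,0,0,0,1],[-0.027,-0.03,0,0,0,0,1],[-0.027,-0.03,0,0,0,0,1],[-0.027,-0.03,0,0,0,0,1],[-0.027,-0.03,0,0,0,0,1],[-0.027,-0.03,0,0,0,0,1],[-0.027,-0.03,0,0,0,0,1],[-0.027,-0.03,0,0,0,0,1],[0,0,0,0,0,0,1],[0,0,0,0,0,0,1]]

```text
time_s: 2.07
tcp_pos: [0.4828, -0.1049, 0.1959]
tool_rot: [0.605, 3.083, 0.0]
force: [-0.8, -0.6, 0.7]
opening: 1.001
gripper_force: 0.0
```

```bash
python3 - <<'E'
from h import *
s=st()
for c in("wrist","top"):
    im=ctrl.snapshot(c);cv2.imwrite(f"pics/{c}2.png",im)
    h=cv2.cvtColor(im,cv2.COLOR_BGR2HSV);m=cv2.inRange(h,(18,110,120),(32,255,255))
    cs=sorted(cv2.findContours(m,cv2.RETR_EXTERNAL,cv2.CHAIN_APPROX_NONE)[0],key=cv2.contourArea)[::-1][:2]
    for k in cs:
        if len(k)>5: e=cv2.fitEllipse(k);print(c,"yellow",np.round(e[0],1),np.round(e[1],1),ray(c,e[0],.012).round(4))
    for q,z in(("punch",0),("target",.012)):
        for r in ctrl.mark_of(c,q)[:2]: print(c,q,round(r["p"],2),np.round(r["location"],1),ray(c,r["location"],z).round(4))
E
```

```text
{'time_s': 2.0667, 'tcp_pos': [0.4828, -0.1049, 0.1959], 'tool_rot': [0.605, 3.0827, 0.0001], 'force': [-0.7933, -0.6378, 0.7001], 'opening': 1.0007, 'gripper_force': 0.0, 'joints': [-0.2381, 0.2307, 1.9141, 0.0001, 0.9968, -1.4214]}
wrist yellow [310.1 233.2] [53.6 58.9] [ 0.5892 -0.0641  0.012 ]
wrist punch 0.64 [164.5 250.2] [ 0.5435 -0.2548  0.    ]
wrist target 0.97 [309.1 234.8] [ 0.5903 -0.0644  0.012 ]
top yellow [201.6  42.4] [ 60.3 187.3] [1.0967 0.0955 0.012 ]
top yellow [372.4  26.9] [ 61.  111.1] [ 1.1278 -0.3581  0.012 ]
top target 0.95 [268.7 232.5] [ 0.5882 -0.0625  0.012 ]
```

>>> jog_arm:
  moves:
    - [[-0.022,-0.0236,0,0,0,0,1],[-0.022,-0.0236,0,0,0,0,1],[-0.022,-0.0236,0,0,0,0,1],[-0.022,-0.0236,0,0,0,0,1],[-0.022,-0.0236,0,0,0,0,1],[0,0,0,0,0,0,1],[0,0,0,0,0,0,1]]

```text
time_s: 2.95
tcp_pos: [0.5405, -0.2539, 0.1957]
tool_rot: [-0.6, -3.083, -0.0]
force: [-0.8, -0.3, 0.3]
opening: 1.002
gripper_force: 0.0
```

```bash
python3 - <<'E'
from h import *
s=st();c="wrist"
im=ctrl.snapshot(c);V=np.array(ctrl.camera_model(c)["view"]);print("cam",-V[:3,:3].T@V[:3,3],V[2,:3])
for q,z in(("punch",0),("target",.012)):
    for r in ctrl.mark_of(c,q)[:2]: print(c,q,round(r["p"],2),np.round(r["location"],1),ray(c,r["location"],z).round(4))
print([ (round(r["p"],2),np.round(r["location"],1).tolist()) for r in ctrl.boxes_of(c,"punch")])
cv2.imwrite("pics/w3.png",im)
E
```

```text
{'time_s': 2.95, 'tcp_pos': [0.5405, -0.2539, 0.1957], 'tool_rot': [-0.6002, -3.0835, -0.0003], 'force': [-0.7514, -0.3155, 0.3394], 'opening': 1.0024, 'gripper_force': 0.0, 'joints': [-0.4592, 0.383, 1.6933, 0.0001, 1.0655, -1.6456]}
cam [ 0.47221082 -0.22539321  0.3834944 ] [ 0.24753449 -0.09981731 -0.9637236 ]
wrist punch 0.71 [250.8 171.1] [ 0.5438 -0.2542  0.    ]
wrist target 0.88 [413.5 149. ] [ 0.5898 -0.0611  0.012 ]
[(0.68, [251.2, 181.9])]
```

View pics/w3.png

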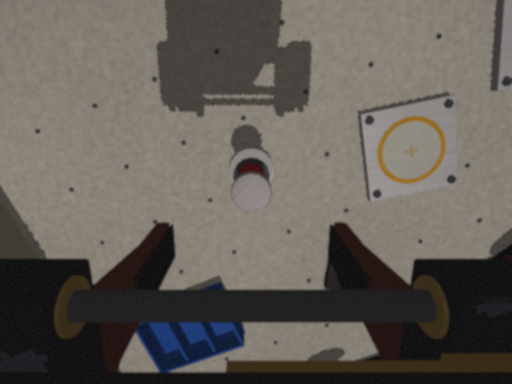

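The cap top is centred at (251,191) and the foot disc at about (251,168). The ring cross is at (411,151). The tray is clear of the fingers.

```bash
python3 - <<'E'
from h import *
for p,z in(((251,191),.114),((251,169),.01),((411,151),.012)):print(ray("wrist",p,z).round(4))
d=np.array([.5435,-.2545,.050])-ctrl.get_state()["tcp_pos"]
print(R.from_rotvec(ctrl.get_state()["tool_rot"]).as_matrix().T@d)
E
```

```text
[ 0.5398 -0.2521  0.114 ]
[ 0.5398 -0.2521  0.01  ]
[ 0.5911 -0.0645  0.012 ]
[-0.00439201 -0.00079031  0.14595183]
```

>>> jog_arm:
  moves:
    - [[0,0,0.03,0,0,0,1],[0,0,0.03,0,0,0,1],[0,0,0.03,0,0,0,1],[0,0,0.03,0,0,0,1],[0,0,0.02,0,0,0,1],[0,0,0.006,0,0,0,1],[0,0,0,0,0,0,1],[0,0,0,0,0,0,0],[0,0,0,0,0,0,0],[0,0,0,0,0,0,0],[0,0,0,0,0,0,0],[0,0,0,0,0,0,0],[0,0,0,0,0,0,0],[0,0,0,0,0,0,0],[0,0,0,0,0,0,0],[0,0,0,0,0,0,0]]

```text
time_s: 4.48
tcp_pos: [0.5403, -0.2539, 0.0501]
tool_rot: [0.599, 3.084, -0.0]
force: [-0.9, -0.9, 1.7]
opening: 0.421
gripper_force: 30.0
```

```bash
python3 - <<'E'
from h import *
st()
w=ctrl.snapshot("wrist");s=ctrl.snapshot("scene")
s=cv2.resize(s[140:290,60:260],(512,384),interpolation=cv2.INTER_CUBIC)
cv2.imwrite("pics/4.png",cv2.resize(np.hstack([w,s]),(800,300)))
E
```

```text
{'time_s': 4.4833, 'tcp_pos': [0.5403, -0.2539, 0.0501], 'tool_rot': [0.5992, 3.0838, -0.0002], 'force': [-0.9096, -0.8953, 1.692], 'opening': 0.4207, 'gripper_force': 30.0003, 'joints': [-0.4592, 0.579, 1.7757, -0.0001, 0.7867, -1.6461]}
```

View pics/4.png

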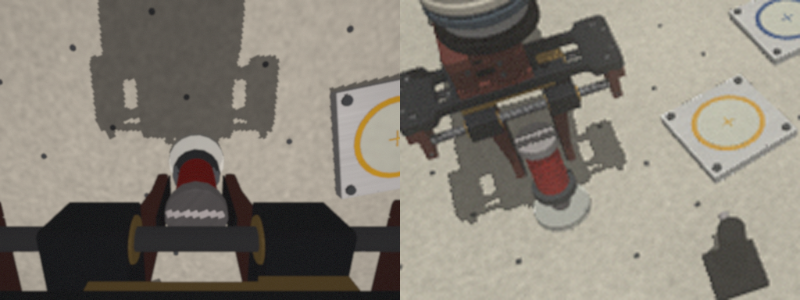

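The punch stands upright between the fingers, but the opening reads 37 mm rather than 30. I'll zoom in to see where they touch.

```bash
python3 - <<'E'
from h import *
w=ctrl.snapshot("wrist")[160:384,170:360];s=ctrl.snapshot("scene")[165:265,90:180]
f=lambda a:cv2.resize(a,(400,450),interpolation=cv2.INTER_CUBIC)
im=np.hstack([f(w),f(s)]);cv2.imwrite("pics/5.png",cv2.convertScaleAbs(im,alpha=1.6,beta=15))
E
```

```text
(no output)
```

View pics/5.png

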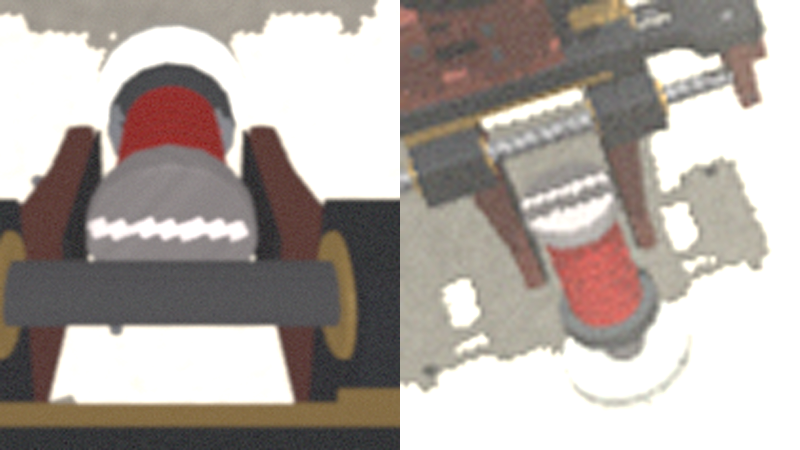

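The flat fingers are holding the steel cap, which is part of the sleeve: their inner faces touch it and there is a gap of a few mm to the red grip. The tips overlap the dark collar just above it. The hold is upright and usable, so I'll lift and see whether it holds.

>>> jog_arm:
  moves:
    - [[0,0,-0.005,0,0,0,0],[0,0,-0.01,0,0,0,0],[0,0,-0.015,0,0,0,0],[0,0,-0.015,0,0,0,0],[0,0,-0.005,0,0,0,0],[0,0,0,0,0,0,0]]

```text
time_s: 5.18
tcp_pos: [0.5412, -0.2542, 0.1016]
tool_rot: [0.599, 3.081, -0.001]
force: [0.7, -0.1, -5.3]
opening: 0.422
gripper_force: 30.0
```

```bash
python3 - <<'E'
from h import *
st()
w=ctrl.snapshot("wrist")[100:384,130:390];s=ctrl.snapshot("scene")[145:265,80:190]
for c in("wrist","scene"):
    for r in ctrl.mark_of(c,"punch")[:1]: print(c,round(r["p"],2),r["location"],ray(c,r["location"],.05).round(4))
f=lambda a:cv2.resize(a,(400,430),interpolation=cv2.INTER_CUBIC)
cv2.imwrite("pics/6.png",np.hstack([f(w),f(s)]))
E
```

```text
{'time_s': 5.1833, 'tcp_pos': [0.5412, -0.2542, 0.1016], 'tool_rot': [0.5986, 3.0813, -0.0011], 'force': [0.7418, -0.0667, -5.2969], 'opening': 0.4216, 'gripper_force': 29.9994, 'joints': [-0.459, 0.5031, 1.7558, 0.0001, 0.88, -1.6461]}
wrist 0.83 [248.3, 205.2] [ 0.5416 -0.2565  0.05  ]
scene 0.62 [134.9, 231.5] [ 0.5465 -0.2591  0.05  ]
```

View pics/6.png

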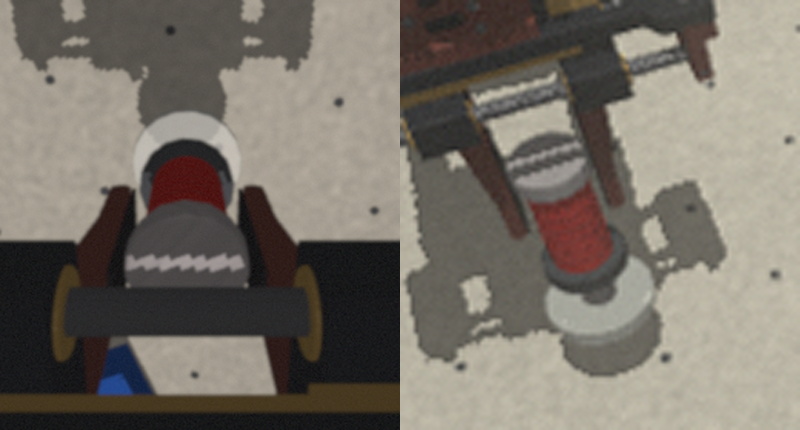

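The punch lifted cleanly and hangs upright, with the foot clear of the table. I'll carry it to the yellow ring.

>>> jog_arm:
  moves:
    - [[0.001,0.007,0,0,0,0,0],[0.002,0.015,0,0,0,0,0],[0.003,0.021,0,0,0,0,0],[0.003,0.021,0,0,0,0,0],[0.003,0.022,0,0,0,0,0],[0.003,0.022,0,0,0,0,0],[0.003,0.022,0,0,0,0,0],[0.003,0.021,0,0,0,0,0],[0.002,0.021,0,0,0,0,0],[0.002,0.015,0,0,0,0,0],[0.001,0.007,0,0,0,0,0],[0,0,0,0,0,0,0],[0,0,0,0,0,0,0],[0,0,0,0,0,0,0]]

```text
time_s: 6.55
tcp_pos: [0.5884, -0.0647, 0.0997]
tool_rot: [-0.6, -3.083, 0.0]
force: [-0.4, -0.6, -4.0]
opening: 0.426
gripper_force: 30.0
```

```bash
python3 - <<'E'
from h import *
st()
c="wrist";im=ctrl.snapshot(c)
for q,z in(("punch",.051),("target",.012)):
    for r in ctrl.mark_of(c,q)[:2]: print(c,q,round(r["p"],2),np.round(r["location"],1),ray(c,r["location"],z).round(4))
h=cv2.cvtColor(im,cv2.COLOR_BGR2HSV);m=cv2.inRange(h,(16,110,110),(32,255,255));m[225:]=0
p=np.argwhere(m)[:,::-1]
W=np.array([ray(c,q,.012)[:2] for q in p])   # fit circle of mean radius 38 mm
from scipy.optimize import least_squares
r=least_squares(lambda v:np.hypot(*(W-v).T)-.038,[.59,-.064],loss="soft_l1",f_scale=.003);print(len(p),"ring",r.x,np.abs(r.fun).mean())
cv2.imwrite("pics/7.png",im[60:384])
E
```

```text
{'time_s': 6.55, 'tcp_pos': [0.5884, -0.0647, 0.0997], 'tool_rot': [-0.5996, -3.0832, 0.0004], 'force': [-0.3938, -0.6228, -4.0442], 'opening': 0.426, 'gripper_force': 29.9994, 'joints': [-0.1296, 0.4997, 1.7677, -0.0003, 0.8748, -1.316]}
wrist punch 0.74 [249.4 204.9] [ 0.5904 -0.0672  0.051 ]
650 ring [ 0.59184548 -0.06628855] 0.0013034400145701284
```

View pics/7.png

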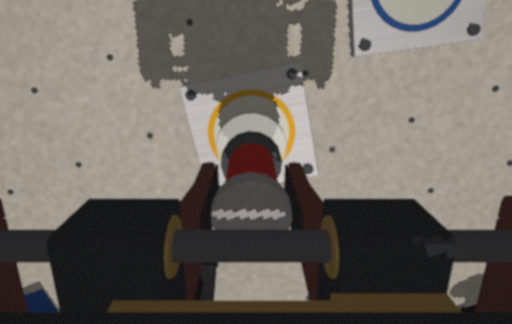

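The punch hangs over the ring, whose upper half shows centred at about (252,190) in full-picture pixels. The foot is aligned to within about 2 mm. I'll lower it.

>>> jog_arm:
  moves:
    - [[-0.001,0,0.008,0,0,0,0],[0,0,0.01,0,0,0,0],[0,0,0.01,0,0,0,0],[0,0,0.006,0,0,0,0],[0,0,0.001,0,0,0,0],[0,0,0,0,0,0,0],[0,0,0,0,0,0,0]]

```text
time_s: 7.28
tcp_pos: [0.5898, -0.0645, 0.0648]
tool_rot: [-0.599, -3.084, 0.0]
force: [-0.4, -0.5, -4.0]
opening: 0.425
gripper_force: 30.0
```

>>> jog_arm:
  moves:
    - [[0,0,0.001,0,0,0,0],[0,0,0.001,0,0,0,0],[0,0,0,0,0,0,0]]

```text
time_s: 7.53
tcp_pos: [0.5898, -0.0645, 0.0632]
tool_rot: [0.599, 3.084, 0.0]
force: [-0.5, -0.0, -4.7]
opening: 0.421
gripper_force: 30.0
```

>>> jog_arm:
  moves:
    - [[0,0,0.001,0,0,0,0],[0,0,0.001,0,0,0,0],[0,0,0,0,0,0,0]]

```text
time_s: 7.78
tcp_pos: [0.5903, -0.0646, 0.0619]
tool_rot: [0.599, 3.083, 0.0]
force: [-2.2, -0.6, 5.5]
opening: 0.424
gripper_force: 30.0
```

Contact. Now I press.

>>> jog_arm:
  moves:
    - [[0,0,0.001,0,0,0,0],[0,0,0.001,0,0,0,0],[0,0,0.001,0,0,0,0],[0,0,0,0,0,0,0]]

```text
time_s: 8.12
tcp_pos: [0.5907, -0.0647, 0.0598]
tool_rot: [0.599, 3.082, 0.0]
force: [-3.8, 1.1, 12.1]
opening: 0.425
gripper_force: 30.0
```

>>> jog_arm:
  moves:
    - [[0,0,0.001,0,0,0,0],[0,0,0.001,0,0,0,0],[0,0,0.001,0,0,0,0],[0,0,0,0,0,0,0]]

```text
time_s: 8.45
tcp_pos: [0.5908, -0.0647, 0.0571]
tool_rot: [0.599, 3.082, 0.0]
force: [-3.9, 0.1, 14.5]
opening: 0.423
gripper_force: 30.0
```

>>> jog_arm:
  moves:
    - [[0,0,0.001,0,0,0,0],[0,0,0.001,0,0,0,0],[0,0,0.001,0,0,0,0],[0,0,0,0,0,0,0]]

```text
time_s: 8.78
tcp_pos: [0.5907, -0.0646, 0.0538]
tool_rot: [0.599, 3.082, 0.0]
force: [-2.8, 1.7, 11.1]
opening: 0.424
gripper_force: 30.0
```

>>> jog_arm:
  moves:
    - [[0,0,0.001,0,0,0,0],[0,0,0.001,0,0,0,0],[0,0,0,0,0,0,0]]

```text
time_s: 9.03
tcp_pos: [0.5906, -0.0646, 0.0514]
tool_rot: [0.599, 3.082, 0.0]
force: [-2.4, 0.4, 8.2]
opening: 0.427
gripper_force: 30.0
```

>>> jog_arm:
  moves:
    - [[0,0,0.001,0,0,0,0],[0,0,0.001,0,0,0,0],[0,0,0,0,0,0,0]]

```text
time_s: 9.28
tcp_pos: [0.5913, -0.0648, 0.051]
tool_rot: [0.598, 3.081, 0.0]
force: [-6.7, -0.0, 20.4]
opening: 0.424
gripper_force: 30.0
```

The force went past the 15 N peak, fell to 8 N and rose again at 11 mm, so it snapped through and is at the stop. I'll raise it back to rest.

>>> jog_arm:
  moves:
    - [[0,0,-0.002,0,0,0,0],[0,0,-0.002,0,0,0,0],[0,0,-0.002,0,0,0,0],[0,0,-0.002,0,0,0,0],[0,0,-0.002,0,0,0,0],[0,0,-0.001,0,0,0,0],[0,0,-0.001,0,0,0,0],[0,0,0,0,0,0,0],[0,0,0,0,0,0,0]]

```text
time_s: 10.03
tcp_pos: [0.5905, -0.0647, 0.0614]
tool_rot: [0.599, 3.082, 0.0]
force: [-2.3, 0.3, 7.7]
opening: 0.422
gripper_force: 30.0
```

>>> jog_arm:
  moves:
    - [[0,0,-0.001,0,0,0,0],[0,0,0,0,0,0,0]]

```text
time_s: 10.2
tcp_pos: [0.5904, -0.0647, 0.0619]
tool_rot: [0.599, 3.082, 0.0]
force: [-0.9, -0.5, 3.9]
opening: 0.427
gripper_force: 30.0
```

>>> jog_arm:
  moves:
    - [[0,0,-0.0005,0,0,0,0],[0,0,0,0,0,0,0],[0,0,0,0,0,0,1],[0,0,0,0,0,0,1],[0,0,0,0,0,0,1],[0,0,0,0,0,0,1],[0,0,0,0,0,0,1],[0,0,0,0,0,0,1],[0,0,0,0,0,0,1],[0,0,0,0,0,0,1]]

```text
time_s: 11.03
tcp_pos: [0.5897, -0.0645, 0.0614]
tool_rot: [-0.599, -3.084, 0.0]
force: [0.7, -0.3, 0.2]
opening: 0.982
gripper_force: 0.0
```

>>> jog_arm:
  moves:
    - [[0,0,-0.01,0,0,0,1],[0,0,-0.02,0,0,0,1],[0,0,-0.025,0,0,0,1],[0,0,-0.025,0,0,0,1],[0,0,-0.025,0,0,0,1],[0,0,-0.025,0,0,0,1],[0,0,-0.02,0,0,0,1],[0,0,0,0,0,0,1],[0,0,0,0,0,0,1]]

```text
time_s: 11.78
tcp_pos: [0.5904, -0.0646, 0.2131]
tool_rot: [0.599, 3.081, 0.0]
force: [0.0, 0.2, 0.1]
opening: 0.998
gripper_force: 0.0
```

```bash
python3 - <<'E'
from h import *
st()
for c,z in(("wrist",.012),("scene",.012)):
    im=ctrl.snapshot(c)
    for q in("punch","target"):
        for r in ctrl.mark_of(c,q)[:1]: print(c,q,round(r["p"],2),np.round(r["location"],1),ray(c,r["location"],z).round(4))
    if c=="wrist": w=im
s=cv2.resize(im[100:260,130:360],(400,300));cv2.imwrite("pics/8.png",np.hstack([cv2.resize(w,(400,300)),s]))
E
```

```text
{'time_s': 11.7833, 'tcp_pos': [0.5904, -0.0646, 0.2131], 'tool_rot': [0.5986, 3.0809, 0.0003], 'force': [0.0437, 0.1524, 0.0553], 'opening': 0.9977, 'gripper_force': 0.0, 'joints': [-0.129, 0.3572, 1.6882, -0.0, 1.093, -1.316]}
wrist punch 0.63 [252.1 169.1] [ 0.5917 -0.0641  0.012 ]
scene punch 0.56 [222.1 202.8] [ 0.5942 -0.0735  0.012 ]
scene target 0.68 [220.5 204.4] [ 0.5949 -0.0791  0.012 ]
```

View pics/8.png

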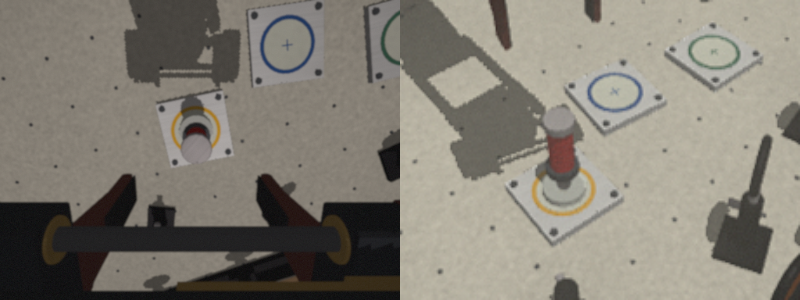

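The punch stands upright and centred inside the yellow ring, with its foot at about (563,190) in the right-hand view. The sleeve is up, the lens mount is standing, and the gripper is clear.

```bash
python3 -c "
from station import ctrl
print(ctrl.sign_off())"
```

```text
the job is handed in; nothing more can be done
None
```

The punch was snapped through to its stop inside the yellow ring and now stands upright there with its sleeve back up and the lens mount untouched; the fingers held it by the sleeve's steel cap rather than the red grip, and the job is handed in.

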